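Gauge the pump's pressure-shoe gap

TASK

Check the roller gap of the white bench pump with the green-handled gauge: lift it out of its stand and slide its blade gently straight down between the steel rollers and the blue sprung shoe, feeling their steady drag, until it comes up solid on the pump's deck. Let go and leave it standing there upright, nipped in the gap, and leave the yellow and red gauges and everything else alone.

Things in the scene. Friction and masses are not known exactly. Their poses are not given: they have to be found in the camera images.
- gauge_green: Steel blade below (6 mm thick in x, 44 wide in y, 50 long, lowest 12 mm tapered to 2 thick), black collar 24 x 52 x 5, green handle on top 16 (x) x 34 (y) x 50 mm. Origin: centre of the blade's lower end, z up; collar z 50-55, handle z 55-105 mm. Loose, 90 g. Starts upright, hung by its collar in a slot (12 x 49 mm) of a fixed stand 58 mm tall, one of three in a row along y 64 mm apart.
- pump: White bench pump, fixed, 190 (x) x 130 (y) mm, dark deck 50 mm above the bench; origin at the centre of its underside. On the deck a rotor with a ring of six steel rollers (24 mm across, 42 tall) on the -x side faces a blue block-shaped shoe (64 mm long in y, 42 tall) on the +x side. With the blade on the deck the gauge's collar clears them by 8 mm.
- gap_floor (a point): Point on the pump's deck, mid-gap, where the blade's end belongs; x across the gap from rollers to shoe, y along it, z up. At rest the gap is 2 mm; above 22 mm from the deck it flares to 23 mm. Rotor and shoe each give way up to 14 mm in x, pushing with 4.4 N plus 0.2 N per mm: the 6 mm blade slides in with 2 to 10 N of drag and does not fall in by its weight; the deck is solid.
Mind the look-alikes: they are no part of the job. What is shaped like the gauge_green but pink is not meant. Of the things that look like the pump, take the one that is farthest to the robot's right at the start.

How it is judged:
By the outcome, as a careful person would: the job done as asked, in the order asked, and still so for the second after the job is handed in, with the robot touching nothing.
It also fails if it takes over 38 s, if anything falls off the work surface, if the arm or the gripper's body presses on something with over 40 N, if the wrist force passes 120 N, or if a joint passes its speed limit or range.

ROBOT

A 7-joint arm with a two-finger parallel gripper is mounted at the origin on the work surface. World frame = base frame: x ahead of the robot, y to its left, z up, the work surface at z = 0. Lengths are in m, angles in rad, forces in N, time in s.
With the tool pointing down it reaches from about 0.425 to 0.925 m from the base axis. Payload 6.8 kg.
Tool frame: the origin (TCP) lies midway between the tips of the shut fingers; the grasp point (between the pads) lies 19 mm behind it; z points along the fingers, y is the line along which they close (so a half turn about z gives the same grasp; the last joint's range is limited). The gripper opens to 85 mm and grips with 20 to 120 N. Pads are 22 mm wide; open, the fingers measure 114 mm over their backs; the gripper's body (76 mm by 85 mm) begins 54 mm behind the grasp point. The pads swing forward as they close: fully open they stand 13 mm farther back than shut.
Start: joints at [-1.342, 0.477, 0.022, 1.555, -0.011, 1.109, -0.083], TCP at [0.223, 0.637, 0.231] pointing down, gripper open.
Joint ranges: [-2.96, 2.96], [-0.34, 2.1], [-1.41, 1.46], [0.24, 2.44], [-1.37, 4.51], [0.17, 1.92], [-2.96, 2.96]. Speed limits (rad/s): [2.39, 2.39, 3.14, 3.14, 3.14, 3.14, 3.14].

INTERFACE

Orientations are given as a rotation vector (axis times angle).
In Python, from bench import r gives the robot as it stands. The module is installed in compiled form; this text tells all that it offers.
- The arm moves only by the tool apply_moves, never from a script. Its argument "rows" is a list of rows, each a list of 6 numbers: the shift along the tool's x, y, z scaled (see below), then the turn, a rotation vector about the tool's x, y, z scaled (see below). A call has 1 to 5 rows; each row is the pose to reach, as a shift and turn from the pose commanded when the call began, along the tool's axes at that moment; what a row does not reach only later rows make up. The controller multiplies each number of a shift by 0.25 m and each number of a turn by 90 degrees. A row lasts 1/8 s, in which the tool goes at most 62.5 mm and 10.7 degrees, less where a joint would pass 70% of its speed; a pose out of reach is approached as far as the arm can. A call with a number of a shift or a turn outside -1 to 1 is refused whole. A call with a gripper value outside its range is refused whole. "claw" is the opening, from 0 (shut) to 1 (fully open), set as the call begins (left out, the last holds). The fingers move at their own pace and stop on an object; "newtons" is the grip in N (left out, the last holds). Time passes only in rows, so rows that repeat a pose let the fingers close. It gives the time, the measured TCP pose, the force, the opening and the grip force at its end, in the units of the state.
- r.get_obs(): the state, without advancing time (a new reading comes with each control period).
- r.grab_frame(name): name is "side" or "top"; returns a dict with "pixels" (480x640x3 uint8, red, green, blue), "intrinsics" (3x3 intrinsics, pixels), "eye" and "attitude" of the camera in the world. Camera axes: x right, y up, looking along -z (the intrinsics and any distortion apply to the point x, -y, -z); pixel columns grow to the right and rows downward; lengths in m; the calibration is good to about 2 mm. A picture is of the moment at which its call begins. There is no depth.
- r.hand_in(): hands the job in; it is judged then, once.
Trained networks look in a picture, given as the dict that the camera call returned (one of the last four; its "shot" number tells which), for a name from the list of things; names that differ only in an ending like _2 or _b are one class to them, and where a whole thing is asked for, a point or a joint stands for the part that bears it (a point fixed in the world has none). Each returns a list of dicts, best first, with "conf" (0 to 1); they miss things now and then, are a little off and sometimes report something else, mostly with a low value. They report only what shows in the picture. A call takes as long as a camera call. They do not tell look-alikes from the thing itself.
- r.search_frame(picture, thing): "rect" ([left, top, width, height] in pixels, round what is visible of it).
- r.outline_of(picture, thing): "pixels" (480x640 bool, what is visible of it) and "rect" ([left, top, width, height] in pixels, round what is visible of it).
- r.landmark_of(picture, thing): "point" ([column, row] in pixels: a listed point, or the origin of a listed thing).
The state is a dict: "clock": time; "joints": joint angles; "qvel": joint speeds; "tau": joint torques, N m; "tcp_pos": TCP position; "orientation": TCP orientation; "contact_force": force on the tool from outside, world axes, zero at the start; "moment": the same for the moment, N m; "grip_width": finger opening in m; "gripper_force": force on a finger pad.
Only numpy, scipy, OpenCV 4.12 (cv2) and the standard library are available. Lean on these libraries where they do the work, as an engineer would, in place of code of your own. Each camera call takes 0.05 s, during which the arm holds its last target. There are 200 camera calls.

## Working session

There is one attempt and no reset: what is moved stays moved. The work goes in short steps, Python scripts to look and compute and a tool call to move; the robot and the scene stay as the last step left them, time stands still between calls to the robot, and variables do not carry over. Pictures are saved under pics/ and viewed, at most 10 in all, crops included, and the job is handed in when it is done.

Besides the shell and the picture viewer there is one more tool, called after "Emit:" as a command line: name --pt "numbers of a row" for each row, then --argument value for the rest. apply_moves: Moves the arm, as the interface text tells. Its arguments: {"type":"object","properties":{"rows":{"type":"array","items":{"type":"array","items":{"type":"number"}}},"claw":{"type":"number"},"newtons":{"type":"number"}},"required":["rows"]}

```bash
mkdir -p pics; cat > h.py <<'E'
import numpy as np, cv2
from bench import r
from scipy.spatial.transform import Rotation as R
np.set_printoptions(precision=4,suppress=True)
def att(p):
    a=np.array(p['attitude'],float)
    return a if a.shape==(3,3) else (R.from_rotvec(a).as_matrix() if a.size==3 else R.from_quat(a).as_matrix())
def ray(p,px):
    K=np.array(p['intrinsics']);v=np.linalg.solve(K,[px[0],px[1],1.])
    d=att(p)@np.array([v[0],-v[1],-v[2]]);return np.array(p['eye']),d/np.linalg.norm(d)
def atz(p,px,z):
    e,d=ray(p,px);return e+d*(z-e[2])/d[2]
def proj(p,X):
    c=att(p).T@(np.array(X)-p['eye']);q=np.array(p['intrinsics'])@[c[0],-c[1],-c[2]];return q[:2]/q[2]
def tri(rs):
    A=0;b=0
    for e,d in rs:
        M=np.eye(3)-np.outer(d,d);A=A+M;b=b+M@e
    return np.linalg.solve(A,b)
def save(p,n): cv2.imwrite('pics/'+n,cv2.cvtColor(p['pixels'],cv2.COLOR_RGB2BGR))
E
python3 - <<'E'
from h import *
o=r.get_obs();print(o)
for n in('top','side'):
    p=r.grab_frame(n);save(p,n+'0.png');print(n,{k:v for k,v in p.items() if k!='pixels'})
    for t in('gauge_green','pump'):
        for d in r.search_frame(p,t):print(t,'rect',d)
        for d in r.landmark_of(p,t):print(t,'lm',d, atz(p,d['point'],0))
    for d in r.landmark_of(p,'gap_floor'):print('gap',d,atz(p,d['point'],.05))
E
```

```text
{'clock': 0.0, 'joints': array([-1.3421,  0.4778,  0.0223,  1.5565, -0.0115,  1.1093, -0.0831]), 'qvel': array([ 0.0005, -0.0007,  0.0008,  0.0016, -0.0006,  0.0008, -0.0006]), 'tau': array([ -0.0007, -59.6446,   1.6074, -28.1199,   0.0124,   0.0096,
         0.    ]), 'tcp_pos': array([0.2229, 0.6365, 0.2303]), 'orientation': array([-0.5265, -3.097 ,  0.0029]), 'contact_force': array([-0.4112, -0.0759, -0.4774]), 'moment': array([-0.0144,  0.0215, -0.0017]), 'gripper_force': 0.0, 'grip_width': 0.08571993369162252}
top {'intrinsics': array([[529.1311,   0.    , 319.0601],
       [  0.    , 529.1311, 233.7367],
       [  0.    ,   0.    ,   1.    ]]), 'eye': array([ 0.2073, -0.0093,  1.0789]), 'attitude': array([ 0.1754, -0.1576, -1.3977]), 'shot': 1}
gauge_green rect {'rect': [443.7, 147.5, 53.6, 34.5], 'conf': 0.93}
gauge_green rect {'rect': [422.6, 212.8, 25.7, 18.4], 'conf': 0.84}
gauge_green rect {'rect': [397.5, 283.3, 57.2, 25.0], 'conf': 0.79}
gauge_green lm {'point': [447.7, 173.4], 'conf': 0.98} [ 0.6197 -0.227   0.    ]
gauge_green lm {'point': [430.9, 231.6], 'conf': 0.76}
[... 824 characters left out ...]
een rect {'rect': [494.6, 313.8, 73.7, 29.8], 'conf': 0.86}
gauge_green rect {'rect': [412.4, 270.6, 36.6, 51.5], 'conf': 0.67}
gauge_green lm {'point': [496.1, 320.5], 'conf': 0.75} [ 0.6191 -0.2204  0.    ]
gauge_green lm {'point': [380.6, 390.1], 'conf': 0.74} [ 0.3698 -0.2539  0.    ]
gauge_green lm {'point': [341.3, 221.4], 'conf': 0.49} [0.5684 0.1883 0.    ]
pump rect {'rect': [136.9, 187.0, 118.0, 74.2], 'conf': 0.77}
pump rect {'rect': [289.4, 173.9, 105.9, 73.1], 'conf': 0.57}
pump lm {'point': [196.5, 239.8], 'conf': 0.89} [0.2632 0.2555 0.    ]
pump lm {'point': [340.6, 220.7], 'conf': 0.86} [0.5687 0.1918 0.    ]
gap {'point': [201.6, 209.7], 'conf': 0.69} [0.2884 0.285  0.05  ]
```

View pics/top0.png

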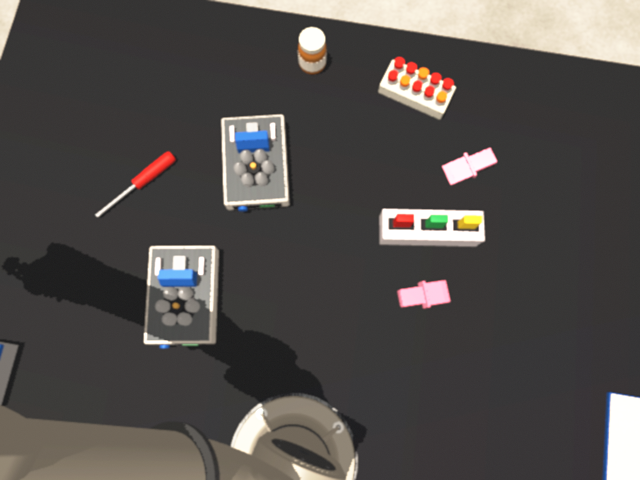

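View pics/side0.png

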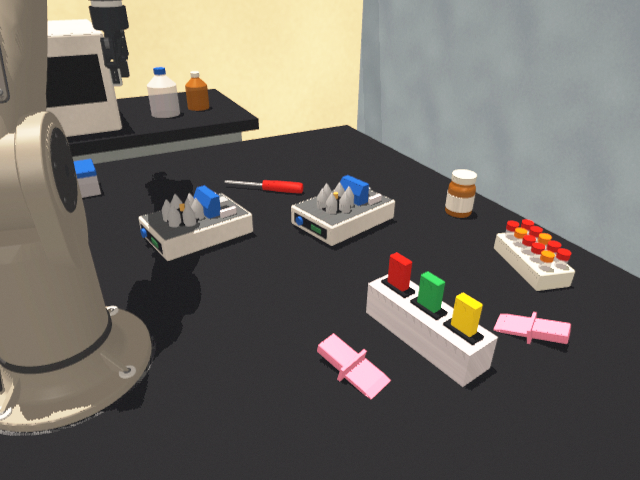

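Candidates for the gauge in the top view are the green upright one at (437,222), and the look-alikes: pink ones at (470,166) and (425,294), red at (403,221) and yellow at (470,222). I choose the green one in the stand. The pumps are at (256,165), y≈0.18, and (181,296), y≈0.28. The first is farther to the robot's right, so I choose that.

```bash
python3 - <<'E'
from h import *
t=r.grab_frame('top');s=r.grab_frame('side')
def blob(p,lo,hi,near=None,rng=40):
    h=cv2.cvtColor(p['pixels'],cv2.COLOR_RGB2HSV);m=cv2.inRange(h,lo,hi)
    n,l,st,c=cv2.connectedComponentsWithStats(m)
    k=[i for i in range(1,n) if st[i,4]>20 and np.hypot(*(c[i]-near))<rng]
    i=max(k,key=lambda i:st[i,4]);return l==i,st[i],c[i]
H={'red':((0,150,60),(8,255,255)),'green':((50,130,50),(80,255,255)),'yel':((24,150,80),(34,255,255))}
for n,a,b in(('red',(403,221),(399,272)),('green',(437,222),(431,292)),('yel',(470,222),(466,314))):
    ma,sa,ca=blob(t,*H[n],a,20);mb,sb,cb=blob(s,*H[n],b,25)
    X=tri([ray(t,ca),ray(s,cb)]);print(n,sa,ca,sb,cb,X,cv2.minAreaRect(np.argwhere(ma)[:,::-1].astype(np.float32)))
for p,c in((t,(252,141)),(s,(354,190))):
    m,st,cc=blob(p,(100,150,50),(125,255,255),c,25);q=cv2.minAreaRect(np.argwhere(m)[:,::-1].astype(np.float32));print('shoe',st,cc,q)
    if p is t:
        print(np.array([atz(t,k,.092) for k in cv2.boxPoints(q)]))
o=r.outline_of(t,'pump')
for d in o:
    m=np.array(d['pixels']);q=cv2.minAreaRect(np.argwhere(m)[:,::-1].astype(np.float32));b=np.array([atz(t,k,.045) for k in cv2.boxPoints(q)]);print(d['conf'],q[0],b,b.mean(0))
for p in(t,s):
    for d in r.landmark_of(p,'gap_floor'):print('gap',d,atz(p,d['point'],.05))
a=cv2.resize(t['pixels'][105:215,210:300],None,fx=4.4,fy=4.4,interpolation=cv2.INTER_CUBIC)
b=cv2.resize(t['pixels'][195:255,375:490],None,fx=3.4,fy=3.4,interpolation=cv2.INTER_CUBIC)
im=np.zeros((500,800,3),np.uint8);im[:a.shape[0],:a.shape[1]]=a;im[:b.shape[0],400:400+b.shape[1]]=b[:, :400]
save({'pixels':im},'crop.png')
E
```

```text
red [393 215  21  13 225] [402.9467 220.7156] [387 252  25  39 728] [399.1937 271.136 ] [ 0.4766 -0.1352  0.0896] ((403.0, 221.0), (20.0, 12.0), 0.0)
green [426 216  21  12 224] [436.0491 221.5268] [417 271  28  42 814] [430.6867 291.2248] [ 0.4859 -0.1985  0.0895] ((436.0, 221.5), (11.0, 20.0), 90.0)
yel [463 216  18   8 136] [471.7353 219.5   ] [454 293  28  21 260] [466.9769 301.9231] [ 0.4947 -0.2604  0.1095] ((471.5, 219.5), (7.0, 17.0), 90.0)
shoe [236 131  33  21 558] [252.0341 140.6918] ((251.94912719726562, 141.23675537109375), (19.490066528320312, 32.06216049194336), 86.18592071533203)
[[0.5984 0.2191 0.092 ]
 [0.6136 0.1571 0.092 ]
 [0.5736 0.1469 0.092 ]
 [0.5586 0.2084 0.092 ]]
shoe [340 175  29  30 484] [356.2087 188.4318] ((356.8193664550781, 187.29913330078125), (34.567893981933594, 21.93421745300293), 53.74616622924805)
0.82 (255.33888244628906, 162.5052032470703) [[0.6476 0.2661 0.045 ]
 [0.6753 0.1324 0.045 ]
 [0.4744 0.0897 0.045 ]
 [0.4482 0.2181 0.045 ]] [0.5614 0.1766 0.045 ]
0.58 (181.52194213867188, 296.29754638671875) [[0.1603 0.3139 0.045 ]
 [0.3557 0.3546 0.045 ]
 [0.3749 0.2143 0.045 ]
 [0.1787 0.1793 0.045 ]] [0.2674 0.2656 0.045 ]
gap {'point': [180.8, 289.0], 'conf': 0.66} [0.2787 0.2683 0.05  ]
gap {'point': [253.1, 153.8], 'conf': 0.56} [0.5754 0.1834 0.05  ]
gap {'point': [200.4, 212.8], 'conf': 0.9} [0.2822 0.2724 0.05  ]
gap {'point': [348.8, 199.8], 'conf': 0.69} [0.5844 0.1865 0.05  ]
```

View pics/crop.png

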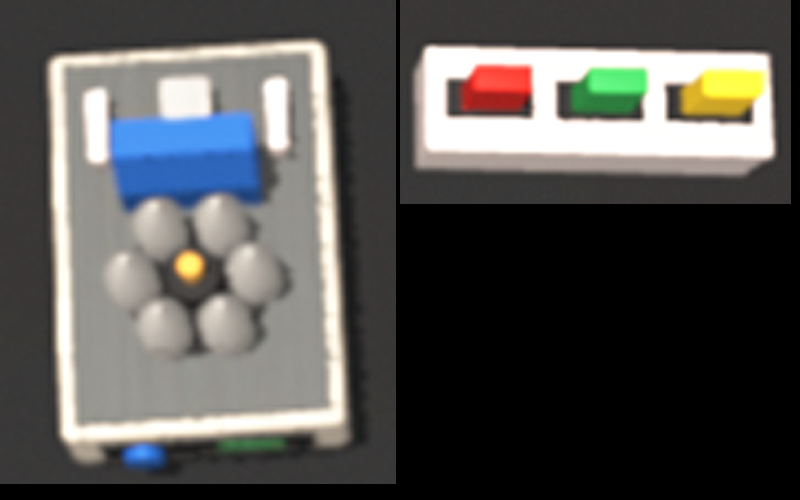

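The crop shows the right-hand pump, with its shoe at crop (185,160) and front rollers at (160,225) and (222,222). The green gauge sits in the middle slot at crop (605,92). Both match the choice. Next I'll refine the poses.

```bash
cat >> h.py <<'E'
from scipy.optimize import least_squares
def rz(a):c,s=np.cos(a),np.sin(a);return np.array([[c,-s,0],[s,c,0],[0,0,1]])
def plan(target,xdir):
    """target tcp; tool y along angle xdir (world), pointing down -> shift & turn in tool axes of the current pose, scaled"""
    o=r.get_obs();T=R.from_rotvec(o['orientation']).as_matrix()
    best=None
    for k in(0,np.pi):
        y=np.array([np.cos(xdir+k),np.sin(xdir+k),0]);z=np.array([0,0,-1.]);D=np.c_[np.cross(y,z),y,z]
        v=R.from_matrix(T.T@D).as_rotvec()
        if best is None or np.linalg.norm(v)<np.linalg.norm(best):best=v
    print('t',o['clock'],'tcp',o['tcp_pos'],'shift',T.T@(np.array(target)-o['tcp_pos'])/.25,'turn',best/(np.pi/2),'q',o['joints'],'F',o['contact_force'])
E
python3 - <<'E'
from h import *
t=r.grab_frame('top');s=r.grab_frame('side')
bt=np.array([426,216,447,228.])-.5;bs=np.array([417,271,445,313.])-.5
C=np.array([[a,b,c] for a in(-.008,.008) for b in(-.017,.017) for c in(.055,.105)])
def f(v):
    out=[]
    for p,b in((t,bt),(s,bs)):
        q=np.array([proj(p,rz(v[2])@c+[v[0],v[1],.008]) for c in C]);out+=list(np.r_[q.min(0),q.max(0)]-b)
    return np.r_[out,(v[2]-np.radians(8.4))*20]
q=least_squares(f,[.486,-.2,.15]);print('gauge',q.x,np.degrees(q.x[2]),q.fun)
px=lambda c:(np.array(c)+.5)/4.4-.5+[210,105]
P=np.array([atz(t,px(c),.05) for c in((50,60),(325,42),(347,420),(65,440))]);print(P,P.mean(0))
for a,b in((0,3),(1,2)):d=P[a]-P[b];print('yaw',np.degrees(np.arctan2(d[1],d[0])),np.linalg.norm(d))
for a,b in((0,1),(3,2)):d=P[a]-P[b];print('yaw',np.degrees(np.arctan2(-d[0],d[1])),np.linalg.norm(d))
print('shoe front bottom',[atz(t,px(c),.05) for c in((123,205),(265,195))],'shoe top',[atz(t,px(c),.092) for c in((110,122),(252,115),(257,150),(114,158))])
print('rotor knob',[atz(t,px((189,266)),z) for z in(.08,.092)])
P=px
B=lambda c:(np.array(c)-[400,0]+.5)/3.4-.5+[375,195]
S=np.array([atz(t,B(c),.058) for c in((424,47),(770,55),(775,155),(415,150))]);print('stand',S,S.mean(0));d=S[0]-S[1];print(np.degrees(np.arctan2(-d[0],d[1])))
plan([.5,.25,.25],q.x[2])
E
```

```text
gauge [ 0.4863 -0.1976  0.1609] 9.220660600003855 [-1.1902 -1.91    1.512   0.4524 -1.348  -0.0476  0.2683  0.9652  0.2865]
[[0.6414 0.2646 0.05  ]
 [0.6724 0.1376 0.05  ]
 [0.4903 0.0941 0.05  ]
 [0.4593 0.2195 0.05  ]] [0.5659 0.179  0.05  ]
yaw 13.91184227991164 0.18753497994860696
yaw 13.45360586391636 0.187287906728522
yaw 13.750787349446366 0.13072827726659736
yaw 13.861119018245983 0.12922994851043232
shoe front bottom [array([0.5756, 0.216 , 0.05  ]), array([0.5917, 0.1515, 0.05  ])] shoe top [array([0.5987, 0.2205, 0.092 ]), array([0.6128, 0.1578, 0.092 ]), array([0.5966, 0.1524, 0.092 ]), array([0.5819, 0.2153, 0.092 ])]
rotor knob [array([0.5412, 0.1743, 0.08  ]), array([0.5372, 0.1721, 0.092 ])]
stand [[ 0.5021 -0.0934  0.058 ]
 [ 0.5314 -0.2948  0.058 ]
 [ 0.472  -0.3037  0.058 ]
 [ 0.44   -0.097   0.058 ]] [ 0.4864 -0.1972  0.058 ]
8.266984182451091
t 0.95 tcp [0.2231 0.6371 0.2313] shift [-1.5572 -1.0953 -0.0748] turn [ 0.     -0.      0.6831] q [-1.3421  0.477   0.0224  1.5554 -0.0115  1.1093 -0.0831] F [ 0.5089 -0.1141  1.0124]
```

Emit:
apply_moves --pt "-1 -0.7 -0.05 0 0 0.59" --pt "-1 -0.7 -0.05 0 0 0.59" --pt "-1 -0.7 -0.05 0 0 0.59" --pt "-1 -0.7 -0.05 0 0 0.59" --pt "-1 -0.7 -0.05 0 0 0.59" --claw 1

```text
clock: 1.58
tcp_pos: [0.4025, 0.3872, 0.2443]
orientation: [1.864, 2.529, 0.001]
contact_force: [0.9, 0.2, 0.6]
grip_width: 0.0854
gripper_force: 0.0
```

```bash
python3 - <<'E'
from h import *
plan([.52,.05,.22],np.radians(8.4))
plan([.4863,-.1975,.18],np.radians(8.4))
E
```

```text
t 1.575 tcp [0.4025 0.3872 0.2443] shift [-1.4274  0.0498  0.0965] turn [ 0.0004 -0.0003  0.0978] q [-1.1189  0.2757  0.2942  1.8401 -0.0918  1.0382 -0.4883] F [0.9141 0.2161 0.6266]
t 1.575 tcp [0.4025 0.3872 0.2443] shift [-2.3333 -0.3719  0.2559] turn [ 0.0004 -0.0003  0.0978] q [-1.1189  0.2757  0.2942  1.8401 -0.0918  1.0382 -0.4883] F [0.9141 0.2161 0.6266]
```

Emit:
apply_moves --pt "-1 0.05 0 0 0 0.098" --pt "-1 0.05 0 0 0 0.098" --pt "-1 0.05 0 0 0 0.098" --pt "-1 0.05 0 0 0 0.098" --pt "-1 0.05 0 0 0 0.098"

```text
clock: 2.2
tcp_pos: [0.4903, 0.1491, 0.2444]
orientation: [2.055, 2.374, 0.0]
contact_force: [-0.3, 0.1, 0.5]
grip_width: 0.0853
gripper_force: 0.0
```

```bash
python3 - <<'E'
from h import *
plan([.4863,-.1975,.18],np.radians(8.4))
E
```

```text
t 2.2 tcp [0.4903 0.1491 0.2444] shift [-1.3696 -0.2147  0.2587] turn [ 0.0008  0.0007 -0.0018] q [-0.8138  0.2002  0.459   1.9493 -0.1025  1.0137 -0.1649] F [-0.3205  0.1282  0.4876]
```

Emit:
apply_moves --pt "-1 -0.16 0.1 0 0 0" --pt "-1 -0.16 0.1 0 0 0" --pt "-1 -0.16 0.1 0 0 0" --pt "-1 -0.16 0.1 0 0 0" --pt "-1 -0.16 0.1 0 0 0"

```text
clock: 2.82
tcp_pos: [0.4866, -0.1025, 0.2188]
orientation: [2.053, 2.377, -0.001]
contact_force: [0.5, 0.8, 0.5]
grip_width: 0.0853
gripper_force: 0.0
```

```bash
python3 - <<'E'
from h import *
plan([.4863,-.1975,.15],np.radians(8.4))
E
```

```text
t 2.825 tcp [ 0.4866 -0.1025  0.2188] shift [-0.3756 -0.0564  0.2758] turn [-0.0001  0.0008 -0.0004] q [-0.4427  0.2164  0.61    2.0172 -0.1502  0.9513  0.3899] F [0.4768 0.7984 0.5009]
```

Emit:
apply_moves --pt "-0.376 -0.056 0.1 0 0 0" --pt "-0.376 -0.056 0.26 0 0 0" --pt "-0.376 -0.056 0.26 0 0 0" --pt "-0.376 -0.056 0.26 0 0 0"

```text
clock: 3.32
tcp_pos: [0.4888, -0.1917, 0.1541]
orientation: [-2.042, -2.387, -0.001]
contact_force: [0.3, 0.3, 0.2]
grip_width: 0.0852
gripper_force: 0.0
```

```bash
python3 - <<'E'
from h import *
plan([.4863,-.1975,.075],np.radians(8.4))
a=r.grab_frame('top');b=r.grab_frame('side')
im=np.hstack([cv2.resize(a['pixels'][150:300,350:500],(400,400)),cv2.resize(b['pixels'][200:400,320:520],(400,400))]);save({'pixels':im},'pre.png')
E
```

```text
t 3.325 tcp [ 0.4888 -0.1917  0.1541] shift [-0.0216 -0.0135  0.3162] turn [ 0.0002 -0.0005  0.0054] q [-0.2314  0.3704  0.6053  2.0186 -0.2829  0.8342  0.6894] F [0.3082 0.3268 0.2323]
```

View pics/pre.png

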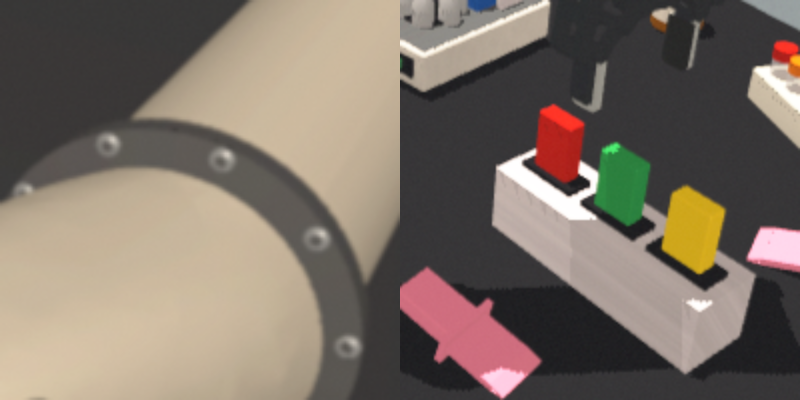

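The side view shows the two open fingers at crop (590,90) and (683,45), above the green handle at (622,185) and straddling it. The arm hides the top view.

```bash
python3 - <<'E'
from h import *
plan([.4863,-.1975,.075],np.radians(8.4))
E
```

```text
t 3.425 tcp [ 0.4894 -0.1916  0.1549] shift [-0.0216 -0.0166  0.3196] turn [ 0.0015 -0.0002  0.0062] q [-0.2323  0.3689  0.6058  2.0182 -0.2828  0.8339  0.69  ] F [ 0.2544  0.2923 -0.5335]
```

Emit:
apply_moves --pt "-0.022 -0.015 0.12 0 0 0.006" --pt "-0.022 -0.015 0.22 0 0 0.006" --pt "-0.022 -0.015 0.32 0 0 0.006" --pt "-0.022 -0.015 0.32 0 0 0.006"

```text
clock: 3.92
tcp_pos: [0.4851, -0.1977, 0.0736]
orientation: [-2.052, -2.377, -0.0]
contact_force: [-0.3, 0.1, 0.1]
grip_width: 0.0851
gripper_force: 0.0
```

```bash
python3 - <<'E'
from h import *
plan([.4863,-.1975,.075],np.radians(8.4))
b=r.grab_frame('side');save({'pixels':cv2.resize(b['pixels'][230:380,350:500],(500,500))},'pre2.png')
E
```

```text
t 3.925 tcp [ 0.4851 -0.1977  0.0736] shift [ 0.0001  0.0049 -0.0056] turn [-0.0005 -0.0008 -0.0003] q [-0.1446  0.4974  0.5254  2.0702 -0.3957  0.6724  0.7889] F [-0.315   0.0808  0.0915]
```

View pics/pre2.png

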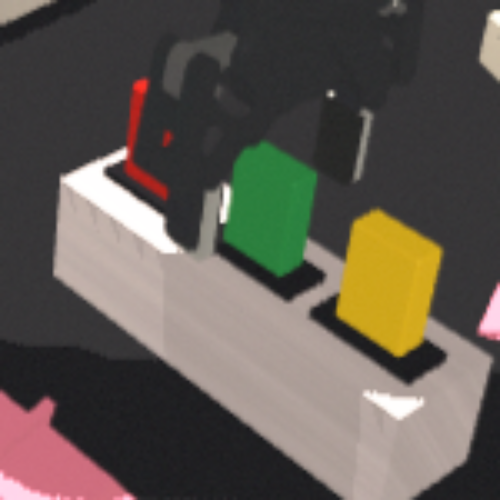

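The fingers straddle the green handle: near finger at crop (205,220), far finger at (345,140), clear of red and yellow. Closing.

Emit:
apply_moves --pt "0 0 0 0 0 0" --pt "0 0 0 0 0 0" --pt "0 0 0 0 0 0" --pt "0 0 0 0 0 0" --pt "0 0 0 0 0 0" --claw 0 --newtons 50

```text
clock: 4.6
tcp_pos: [0.4853, -0.1995, 0.074]
orientation: [2.056, 2.375, 0.001]
contact_force: [0.3, 0.9, 3.4]
grip_width: 0.0154
gripper_force: 52.2
```

Emit:
apply_moves --pt "0 0 -0.08 0 0 0" --pt "0 0 -0.2 0 0 0" --pt "0 0 -0.36 0 0 0" --pt "0 0 -0.54 0 0 0" --pt "0 0 -0.54 0 0 0"

```text
clock: 5.22
tcp_pos: [0.4867, -0.2003, 0.2116]
orientation: [2.053, 2.371, 0.005]
contact_force: [0.4, -0.4, -0.9]
grip_width: 0.0153
gripper_force: 51.8
```

```bash
python3 - <<'E'
from h import *
plan([.5827,.1835,.209],np.radians(13.75))
b=r.grab_frame('side');a=r.grab_frame('top')
save({'pixels':np.hstack([cv2.resize(b['pixels'][120:360,300:540],(400,400)),cv2.resize(a['pixels'][120:300,340:520],(400,400))])},'lift.png')
E
```

```text
t 5.225 tcp [ 0.4867 -0.2003  0.2116] shift [1.4647 0.5996 0.0116] turn [ 0.0036  0.0012 -0.0614] q [-0.2734  0.2891  0.6627  1.9683 -0.2193  0.9487  0.6406] F [ 0.4326 -0.4175 -0.9137]
```

View pics/lift.png

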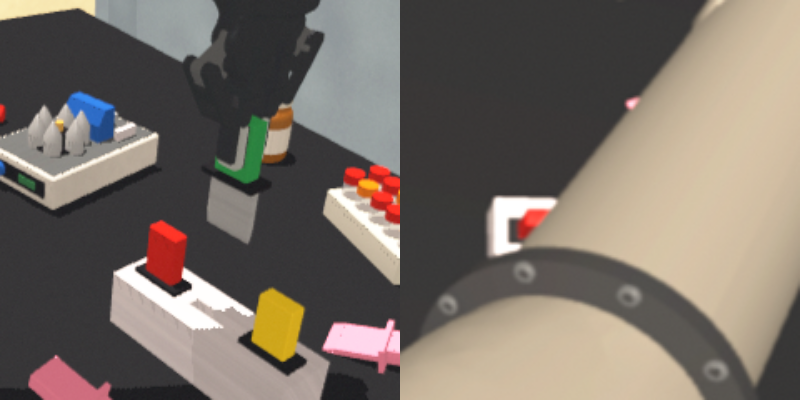

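The green gauge is held and clear of the stand, its blade at crop (232,215) hanging upright. Red and yellow haven't moved. Carrying it to the pump.

Emit:
apply_moves --pt "0.2 0.08 0 0 0 -0.06" --pt "0.43 0.176 0 0 0 -0.06" --pt "0.65 0.267 0 0 0 -0.06" --pt "0.8 0.328 0.01 0 0 -0.06" --pt "0.9 0.37 0.01 0 0 -0.06"

```text
clock: 5.95
tcp_pos: [0.5431, 0.0391, 0.2039]
orientation: [-1.937, -2.47, 0.005]
contact_force: [0.5, -0.3, -1.4]
grip_width: 0.0154
gripper_force: 51.7
```

```bash
python3 - <<'E'
from h import *
plan([.5827,.1835,.209],np.radians(13.75))
E
```

```text
t 5.95 tcp [0.5431 0.0391 0.2039] shift [ 0.523   0.2918 -0.0213] turn [-0.0026 -0.0002  0.0006] q [-0.6263  0.3226  0.5443  1.9237 -0.2024  0.9534  0.2548] F [ 0.5088 -0.2975 -1.4184]
```

Emit:
apply_moves --pt "0.2 0.1 -0.02 0 0 0" --pt "0.4 0.22 -0.02 0 0 0" --pt "0.523 0.292 -0.02 0 0 0" --pt "0.523 0.292 -0.02 0 0 0"

```text
clock: 6.45
tcp_pos: [0.5832, 0.1847, 0.2085]
orientation: [-1.933, -2.473, 0.004]
contact_force: [0.8, -0.2, -1.7]
grip_width: 0.0158
gripper_force: 51.6
```

```bash
python3 - <<'E'
from h import *
plan([.5827,.1835,.165],np.radians(13.75))
t=r.grab_frame('top');s=r.grab_frame('side')
save({'pixels':np.hstack([cv2.resize(t['pixels'][100:220,190:310],(400,400),interpolation=cv2.INTER_CUBIC),cv2.resize(s['pixels'][110:260,270:420],(400,400),interpolation=cv2.INTER_CUBIC)])},'over.png')
E
```

```text
t 6.45 tcp [0.5832 0.1847 0.2085] shift [-0.0043 -0.0023  0.1739] turn [-0.0024 -0.0001  0.0025] q [-0.7779  0.4283  0.4936  1.7601 -0.2343  1.0155  0.0472] F [ 0.7791 -0.2347 -1.7475]
```

View pics/over.png

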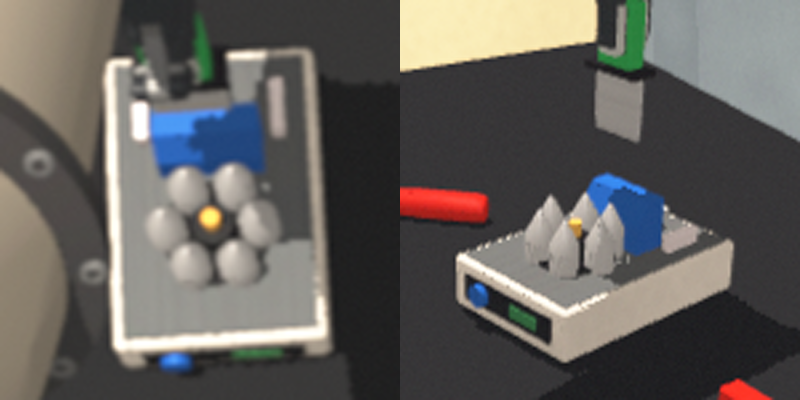

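Side view: the blade hangs above the gap with its end at crop (597–640,136). In the top view the gripper hides part of the blade. I'll check the blade end numerically.

```bash
python3 - <<'E'
from h import *
s=r.grab_frame('side')
f=lambda c:(np.array(c,float)-[400,0]+.5)/(400/150)-.5+[270,110]
A=[atz(s,f(c),.143) for c in((597,130),(640,142))]
print(A,np.mean(A,0),np.linalg.norm(A[0]-A[1]))
for v in(-.022,.022):print(proj(s,rz(np.radians(13.75))@[0,v,0]+np.array([.5832,.1847,.143])),f((597,130)),f((640,142)))
# shoe side (near) profile check: foot of shoe's front near corner in side view vs. model
g=rz(np.radians(13.75));o=np.array([.5827,.1835,0])
for n,v in(('shoe near front foot',(.001,-.032,.05)),('rear?',(.03,-.032,.05)),('mid',(.001,-.032,.072)),('top',(.012,-.032,.092)),('topfar',(.012,.032,.092))):
    print(n,(proj(s,g@v+o)-[270,110])*2.667+[400,0])
E
```

```text
[array([0.5735, 0.1967, 0.143 ]), array([0.5899, 0.1601, 0.143 ])] [0.5817 0.1784 0.143 ] 0.040123274009503725
[358.2295 162.5289] [343.5625 158.4375] [359.6875 162.9375]
[343.1167 156.6468] [343.5625 158.4375] [359.6875 162.9375]
shoe near front foot [639.628  254.2578]
rear? [664.5084 243.8397]
mid [641.0802 229.1259]
top [652.1452 202.0234]
topfar [594.9986 177.665 ]
```

Emit:
apply_moves --pt "0 0 0.06 0 0 0" --pt "0 0 0.12 0 0 0" --pt "0 0 0.18 0 0 0" --pt "0 0 0.22 0 0 0" --pt "0 0 0.22 0 0 0"

```text
clock: 7.22
tcp_pos: [0.5838, 0.1806, 0.1552]
orientation: [-1.941, -2.469, 0.003]
contact_force: [0.2, -0.1, -1.3]
grip_width: 0.0152
gripper_force: 51.8
```

```bash
python3 - <<'E'
from h import *
plan([.5827,.1835,.1156],np.radians(13.75))
t=r.grab_frame('top');s=r.grab_frame('side')
save({'pixels':np.hstack([cv2.resize(t['pixels'][115:195,215:295],(400,400),interpolation=cv2.INTER_CUBIC),cv2.resize(s['pixels'][150:240,300:390],(400,400),interpolation=cv2.INTER_CUBIC)])},'in.png')
E
```

```text
t 7.225 tcp [0.5838 0.1806 0.1552] shift [ 0.0124 -0.0012  0.1584] turn [-0.0012  0.0003 -0.0012] q [-0.7522  0.4875  0.4711  1.8091 -0.2721  0.9113  0.0785] F [ 0.1831 -0.1238 -1.31  ]
```

View pics/in.png

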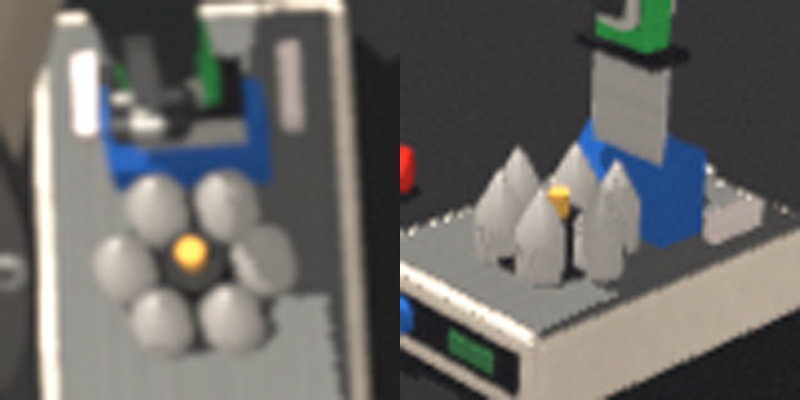

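```bash
python3 - <<'E'
from h import *
t=r.grab_frame('top');s=r.grab_frame('side')
k=400/80;ft=lambda c:(np.array(c,float)+.5)/k-.5+[215,115]
k2=400/90;fs=lambda c:(np.array(c,float)-[400,0]+.5)/k2-.5+[300,150]
g=rz(np.radians(13.75));o=np.array([.5827,.1835,.0])
L=lambda X:g.T@(X-o)*1000
print('blade bottom near edge, top',L(atz(t,ft((245,148)),.0896)),L(atz(t,ft((195,150)),.0896)))
print('side near corner',L(atz(s,fs((665,163)),.0896)))
print('tips',[L(atz(t,ft(c),.085)) for c in((157,205),(228,198))],[L(atz(s,fs(c),.092)) for c in((575,147),(620,163))])
print('shoe foot',[L(atz(t,ft(c),.05)) for c in((120,186),(270,178))])
E
```

```text
blade bottom near edge, top [ -3.9026 -23.9251  89.6   ] [-3.3402 -4.0793 89.6   ]
side near corner [  5.5631 -22.986   89.6   ]
tips [array([-23.5945,  12.4933,  85.    ]), array([-22.6533, -15.7655,  85.    ])] [array([-17.5675,  14.3212,  92.    ]), array([-14.4647, -12.8419,  92.    ])]
shoe foot [array([-0.6118, 31.2109, 50.    ]), array([ -1.5004, -30.5607,  50.    ])]
```

The blade end is centred over the gap within about 2 mm; in the crop it is at (592–665,155), between the roller tips and the shoe. I'll lower it slowly and watch the force.

Emit:
apply_moves --pt "0.008 0 0.012 0 0 0" --pt "0.008 0 0.024 0 0 0" --pt "0.008 0 0.036 0 0 0" --pt "0.008 0 0.048 0 0 0" --pt "0.008 0 0.06 0 0 0"

```text
clock: 8.05
tcp_pos: [0.5831, 0.1824, 0.1415]
orientation: [-1.941, -2.468, 0.002]
contact_force: [-5.1, -0.7, 7.3]
grip_width: 0.0158
gripper_force: 52.9
```

Emit:
apply_moves --pt "0 -0.008 -0.004 0 0 0" --pt "0 -0.012 -0.004 0 0 0" --pt "0 -0.012 0.004 0 0 0" --pt "0 -0.012 0.012 0 0 0" --pt "0 -0.012 0.018 0 0 0"

```text
clock: 8.68
tcp_pos: [0.5802, 0.1818, 0.1368]
orientation: [-1.941, -2.468, 0.002]
contact_force: [-3.9, -1.0, 3.5]
grip_width: 0.0152
gripper_force: 52.1
```

Emit:
apply_moves --pt "0 -0.006 0.002 0 0 0" --pt "0 -0.01 0.01 0 0 0" --pt "0 -0.01 0.02 0 0 0" --pt "0 -0.01 0.028 0 0 0"

```text
clock: 9.18
tcp_pos: [0.5802, 0.1819, 0.1308]
orientation: [1.941, 2.468, 0.005]
contact_force: [-0.6, -0.3, 7.2]
grip_width: 0.0152
gripper_force: 52.8
```

Emit:
apply_moves --pt "0 0 0.01 0 0 0" --pt "0 0 0.02 0 0 0" --pt "0 0 0.03 0 0 0" --pt "0 0 0.036 0 0 0"

```text
clock: 9.68
tcp_pos: [0.5796, 0.1817, 0.1212]
orientation: [1.941, 2.468, 0.003]
contact_force: [-0.8, 0.9, 5.6]
grip_width: 0.0154
gripper_force: 52.5
```

Steady drag of about 7 N. Now the last few millimetres.

Emit:
apply_moves --pt "0 0 0.006 0 0 0" --pt "0 0 0.012 0 0 0" --pt "0 0 0.018 0 0 0"

```text
clock: 10.05
tcp_pos: [0.5788, 0.1815, 0.1163]
orientation: [1.942, 2.469, 0.001]
contact_force: [0.2, 0.4, 4.4]
grip_width: 0.0153
gripper_force: 52.5
```

Emit:
apply_moves --pt "0 0 0.004 0 0 0" --pt "0 0 0.008 0 0 0"

```text
clock: 10.3
tcp_pos: [0.579, 0.1815, 0.1158]
orientation: [-1.942, -2.469, -0.002]
contact_force: [-5.2, -0.5, 23.2]
grip_width: 0.0153
gripper_force: 55.1
```

Solid on the deck: 23 N at exactly the expected height. I'll ease the push and release.

Emit:
apply_moves --pt "0 0 -0.003 0 0 0" --pt "0 0 -0.003 0 0 0"

```text
clock: 10.55
tcp_pos: [0.5788, 0.1815, 0.1159]
orientation: [-1.942, -2.469, -0.001]
contact_force: [-1.4, -0.4, 11.0]
grip_width: 0.0154
gripper_force: 53.5
```

Emit:
apply_moves --pt "0 0 0 0 0 0" --pt "0 0 0 0 0 0" --pt "0 0 0 0 0 0" --pt "0 0 0 0 0 0" --pt "0 0 0 0 0 0" --claw 1

```text
clock: 11.18
tcp_pos: [0.5785, 0.1814, 0.1149]
orientation: [-1.942, -2.47, 0.0]
contact_force: [0.0, 0.8, 0.7]
grip_width: 0.0856
gripper_force: 0.0
```

Emit:
apply_moves --pt "0 0 -0.05 0 0 0" --pt "0 0 -0.15 0 0 0" --pt "0 0 -0.3 0 0 0" --pt "0 0 -0.45 0 0 0" --pt "0 0 -0.45 0 0 0"

```text
clock: 11.8
tcp_pos: [0.5808, 0.1817, 0.2317]
orientation: [1.941, 2.467, 0.01]
contact_force: [-0.1, -0.6, 0.4]
grip_width: 0.0854
gripper_force: 0.0
```

```bash
python3 - <<'E'
from h import *
print(r.get_obs()['contact_force'])
t=r.grab_frame('top');s=r.grab_frame('side')
save({'pixels':np.hstack([cv2.resize(t['pixels'][105:215,200:310],(400,400),interpolation=cv2.INTER_CUBIC),cv2.resize(s['pixels'][130:250,280:400],(400,400),interpolation=cv2.INTER_CUBIC)])},'end.png')
E
```

```text
[-0.1228 -0.644   0.3579]
```

View pics/end.png

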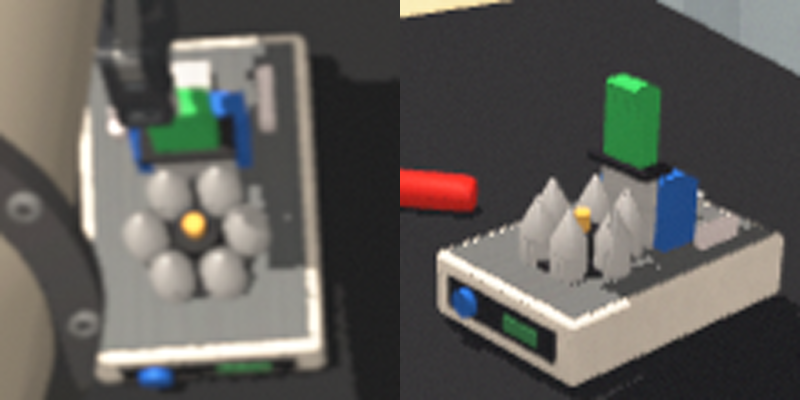

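The gauge stands upright in the gap, handle at crop (632,120) with the collar just above the shoe and rollers. The gripper is clear.

```bash
python3 -c "
from bench import r
print(r.hand_in())"
```

```text
the job is handed in; nothing more can be done
None
```

The green gauge is standing upright in the roller gap of the right-hand pump, its blade solid on the deck, and I handed the job in at about 12 s with the gripper clear and nothing else touched.

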